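# Set the shop's return clock to four o'clock

## Task

The clock sign that tells customers when the shop reopens lies face up on the counter; set it to four o'clock sharp by pushing its two hands round with a fingertip: the long hand pointing squarely at the double mark by the hanging tab (12), the short hand at the fourth hour mark clockwise from there. Push gently, do not pinch the hands, do not pick up, tip or shift the sign, and leave the loose things around it where they are.

Things in the scene. Friction and masses are not known exactly. Their poses are not given: they have to be found in the camera images.
- clock: the sign, loose, 0.9 kg: round wooden board 184 mm across, 14 mm thick, white face up. Origin: centre of the underside, on the axle; z up, x towards 12, where a 34 mm wide tab with a hole sticks out 23 mm past the rim. Hour marks 30 deg apart, clockwise from above (3 towards -y): 12 a double bar, 3, 6, 9 longer bars. Axle pin 14 mm across, top 43 mm up
- short_hand (a joint): hour hand: black bar 54 mm long from the axle, 15 mm wide, 22 mm round boss; underside 17 mm, top 27 mm above the sign's underside. rad, 0 = at 12, growing clockwise from above (4 o'clock = 2.094), turns not taken off. Turns on past 12; light friction (0.025 N m), stays where left
- long_hand (a joint): minute hand: black bar 84 mm long from the axle, 9 mm wide, 22 mm round boss, above the short hand: underside 30 mm, top 40 mm above the sign's underside. Values and friction as the short hand (6.283 is 12 again). The hands do not drag each other, but a finger low enough for the short hand also pushes the long one if it meets it
- short_hand_tip (a point): point at the outer end of the short hand, on its top, 54 mm from the axle
- long_hand_tip (a point): point at the outer end of the long hand, on its top, 84 mm from the axle
- mark_12 (a point): where the long hand's tip point must come: over the face towards 12, 84 mm from the axle
- mark_4 (a point): where the short hand's tip point must come: over the face towards the 4 o'clock mark, 54 mm from the axle
- paint_jar: closed poster-paint jar with white lid, 68 mm across, 61 mm tall, beside the sign; a bystander, origin at the centre of its underside
- paint_tube: paint tube with a red band lying flat, 34 x 122 x 25 mm; a bystander, origin at the centre of its underside
- wash_pail: small cream-coloured open pail, 60 x 75 x 62 mm tall; a bystander, origin at the centre of its underside
- eraser: eraser in a card sleeve, 23 x 56 x 13 mm, in front of the sign; a bystander, origin at the centre of its underside
- back_eraser: another eraser, 23 x 56 x 13 mm, behind the sign near the white crate; a bystander, origin at the centre of its underside

How it is judged:
By the outcome, as a careful person would: the job done as asked, in the order asked, and still so for the second after the job is handed in, with the robot touching nothing.
It also fails if it takes over 64 s, if anything falls off the work surface, if the arm or the gripper's body presses on something with over 40 N, if the wrist force passes 120 N, or if a joint passes its speed limit or range.

## Robot

A 6-joint arm with a two-finger parallel gripper is mounted at the origin on the work surface; the furniture and walls round the work are solid. World frame = base frame: x ahead of the robot, y to its left, z up, the work surface at z = 0. Lengths are in m, angles in rad, forces in N, time in s.
With the tool pointing down it reaches from about 0.35 to 0.975 m from the base axis. Payload 4.9 kg.
Tool frame: the origin (TCP) lies midway between the tips of the shut fingers; the grasp point (between the pads) lies 19 mm behind it (ctrl.grip_depth is the distance from the TCP to the grasp point, in m); z points along the fingers, y is the line along which they close (so a half turn about z gives the same grasp; the last joint's range is limited). The gripper opens to 85 mm and grips with 20 to 120 N. Pads are 22 mm wide; open, the fingers measure 114 mm over their backs; the gripper's body (76 mm by 85 mm) begins 54 mm behind the grasp point. The pads swing forward as they close: fully open they stand 13 mm farther back than shut.
Start: joints at [-0.119, 0.053, 1.613, -0, 1.476, -0.119], TCP at [0.625, 0, 0.231] pointing down, gripper open.
Joint ranges: [-3.01, 3.01], [-1.01, 2.22], [0.06, 2.58], [-1.02, 4.17], [0.09, 2.62], [-3.14, 3.14]. Speed limits (rad/s): [2.57, 2.57, 3.14, 3.14, 3.14, 3.14].

## Interface

Orientations are given as a unit quaternion [x, y, z, w].
In Python, from workcell import ctrl gives the robot as it stands. The module is installed in compiled form; this text tells all that it offers.
- The arm moves only by the tool drive_tool, never from a script. Its argument "motion" is one flat list of numbers, 7 for each row, row after row: the shift along the world's x, y, z in cm, then the turn, a rotation vector about the world's x, y, z in degrees, then the opening, from -1 (shut) to 1 (fully open). A call has 1 to 8 rows; each row shifts and turns the commanded pose from where the row before left it; what a row does not reach is not made up. A row lasts 1/10 s, in which the tool goes at most 50 mm and 8.59 degrees, less where a joint would pass 70% of its speed; a pose out of reach is approached as far as the arm can. A call is refused whole if a number of a shift passes 5 or a number of a turn 8.59, either way. A call with a gripper value outside its range is refused whole. The fingers move at their own pace and stop on an object; "force" is the grip in N (left out, the last holds). Time passes only in rows, so rows that do not move let the fingers close. It gives the time, the measured TCP pose, the force, the opening and the grip force at its end, in the units of the state.
- ctrl.state(): the state, without advancing time (a new reading comes with each control period).
- ctrl.get_image(name): name is "side" or "top"; returns the picture (420x560x3 uint8, red, green, blue); there is no depth.
- ctrl.camera_model(name): a dict with "mtx" (3x3 intrinsics, pixels), "world_from_camera" (4x4, takes a point from camera to world coordinates). Camera axes: x right, y up, looking along -z (the intrinsics and any distortion apply to the point x, -y, -z); pixel columns grow to the right and rows downward; lengths in m; the calibration is good to about 2 mm. A picture is of the moment at which its call begins. camera_model takes no time and is no camera call.
- ctrl.hand_in(): hands the job in; it is judged then, once.
The state is a dict: "clock": time; "q": joint angles; "dq": joint speeds; "joint_torque": joint torques, N m; "position": TCP position; "tool_rot": TCP orientation; "wrist_force": force on the tool from outside, world axes, zero at the start; "ft_torque": the same for the moment, N m; "grip_width": finger opening in m; "grasp_force": force on a finger pad.
Only numpy, scipy, OpenCV 4.12 (cv2) and the standard library are available. Lean on these libraries where they do the work, as an engineer would, in place of code of your own. Each camera call takes 0.05 s, during which the arm holds its last target. There are 200 camera calls.

## Working session

There is one attempt and no reset: what is moved stays moved. The work goes in short steps, Python scripts to look and compute and a tool call to move; the robot and the scene stay as the last step left them, time stands still between calls to the robot, and variables do not carry over. Pictures are saved under pics/ and viewed, at most 10 in all, crops included, and the job is handed in when it is done.

Besides the shell and the picture viewer there is one more tool, called after "Emit:" as a command line: name --argument value ..., lists and objects as JSON in quotes. drive_tool: Moves the arm, as the interface text tells. Its arguments: {"type":"object","properties":{"motion":{"type":"array","items":{"type":"number"}},"force":{"type":"number"}},"required":["motion"]}

```bash
mkdir -p pics; python3 - <<'E'
from workcell import ctrl
import cv2
for n in("top","side"):
    im=ctrl.get_image(n); cv2.imwrite(f"pics/{n}0.png",im[:,:,::-1])
    m=ctrl.camera_model(n); print(n,m)
print(ctrl.state())
E
```

```text
top {'mtx': array([[529.30050722,   0.        , 282.5831055 ],
       [  0.        , 529.30050722, 210.7487432 ],
       [  0.        ,   0.        ,   1.        ]]), 'world_from_camera': array([[ 0.01555332,  0.99844683, -0.05349793,  0.40154797],
       [-0.99983105,  0.01500609, -0.01061548,  0.16435698],
       [-0.0097962 ,  0.053654  ,  0.99851153,  1.04408818],
       [ 0.        ,  0.        ,  0.        ,  1.        ]])}
side {'mtx': array([[395.28947135,   0.        , 282.00535063],
       [  0.        , 395.28947135, 215.83542999],
       [  0.        ,   0.        ,   1.        ]]), 'world_from_camera': array([[-0.99581683, -0.06387012,  0.06534109,  0.51732123],
       [ 0.09045339, -0.58793971,  0.8038315 ,  0.84766164],
       [-0.01292419,  0.80637926,  0.59125752,  0.56417514],
       [ 0.        ,  0.        ,  0.        ,  1.        ]])}
{'clock': 0.1, 'q': array([-1.19014584e-01,  5.33091552e-02,  1.61415534e+00, -2.93079932e-05,
        1.47603647e+00, -1.19013151e-01]), 'dq': array([-0.00159865, -0.00149885, -0.00371429,  0.00075292,  0.0013441 ,
        0.00074349]), 'joint_torque': array([ 6.14647306e-04, -3.94903493e+01, -3.71363103e+01, -4.52310599e-05,
        3.99340541e-03, -4.17574097e-05]), 'position': array([6.24425939e-01, 5.17344043e-05, 2.30175427e-01]), 'tool_rot': array([ 7.07105976e-01,  7.07106943e-01, -6.01278256e-04, -7.41011969e-04]), 'wrist_force': array([ 0.30065488,  0.11941674, -0.339851  ]), 'ft_torque': array([0.02172861, 0.01182889, 0.06777006]), 'grasp_force': 0.0, 'grip_width': 0.08577406228221629}
```

View pics/top0.png

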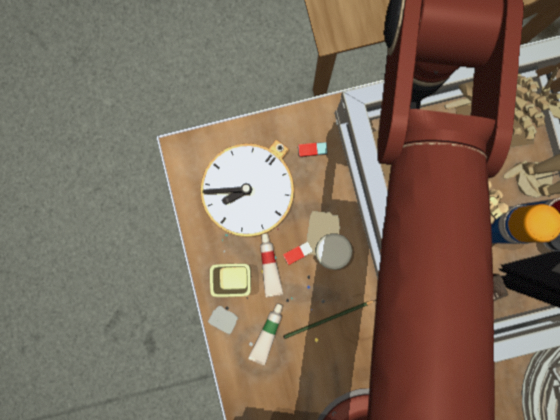

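View pics/side0.png

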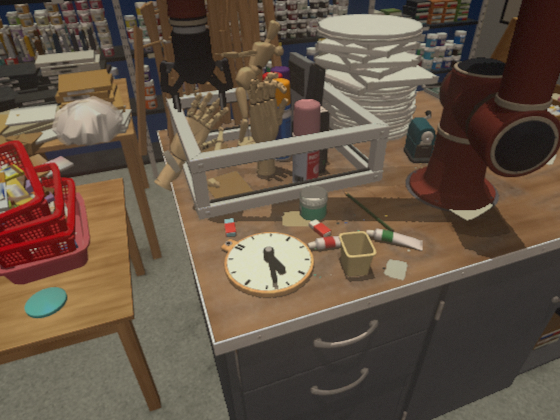

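The top view shows the clock centred near (247,189) with its tab at (279,151). Both hands point left to lower-left, and the crate is to the right of it. I'll enlarge this area.

```bash
cat > h.py <<'E'
import numpy as np, cv2
from workcell import ctrl
def ray(n,u,v,z):
    m=ctrl.camera_model(n);K=m["mtx"];T=m["world_from_camera"]
    d=T[:3,:3]@np.array([(u-K[0,2])/K[0,0],-(v-K[1,2])/K[1,1],-1]);o=T[:3,3]
    return o+d*(z-o[2])/d[2]
def proj(n,p):
    m=ctrl.camera_model(n);K=m["mtx"];T=m["world_from_camera"]
    c=T[:3,:3].T@(np.array(p)-T[:3,3]);return K[0,0]*c[0]/-c[2]+K[0,2],K[1,1]*-c[1]/-c[2]+K[1,2]
def crop(n,u0,v0,w,h,s,f):
    im=ctrl.get_image(n)[v0:v0+h,u0:u0+w,::-1]
    cv2.imwrite(f,cv2.resize(im,None,fx=s,fy=s,interpolation=cv2.INTER_CUBIC)); 
E
python3 - <<'E'
from h import *
crop("top",190,130,133,110,6,"pics/c1.png")
for n,u,v,z in [("c",247,189,.043),("facec",247.5,190,.014),("tab",279,151,.014),("jar",334,251,.061),("tubeN",265,240,.02),("crate",345,95,.1),("crate",375,235,.1),("crate0",375,235,.0),("pail",230,280,.06),("corner",160,137,0)]:print(n,ray(n and "top",u,v,z).round(4))
E
```

```text
c [0.4955 0.2432 0.043 ]
facec [0.4963 0.2445 0.014 ]
tab [0.574  0.1842 0.014 ]
jar [0.3811 0.0785 0.061 ]
tubeN [0.3993 0.2083 0.02  ]
crate [0.6631 0.065  0.1   ]
crate [0.4114 0.0093 0.1   ]
crate0 [ 0.4124 -0.0071  0.    ]
pail [0.3245 0.2701 0.06  ]
corner [0.6011 0.4223 0.    ]
```

View pics/c1.png

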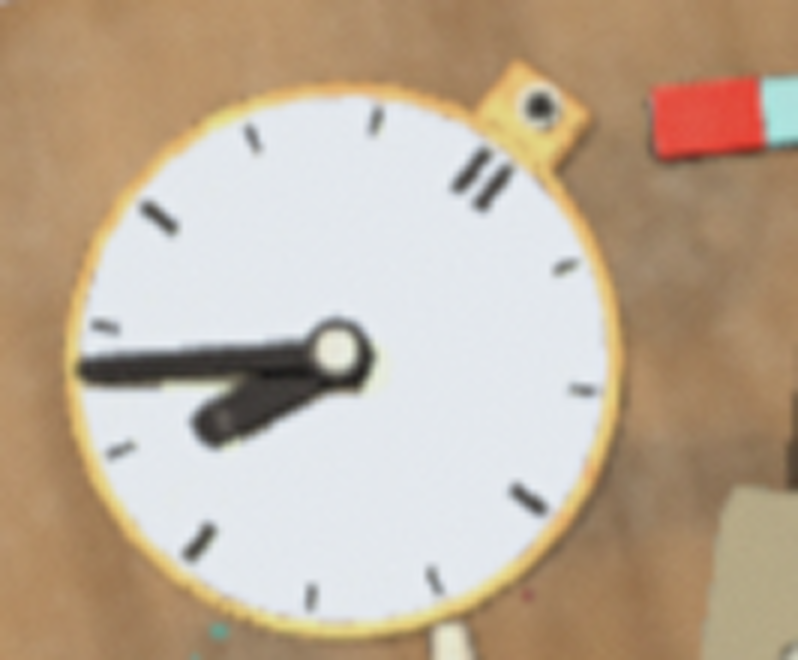

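The crop gives the marks at 12 (482,180), 6 (200,541), 3 (529,500) and 9 (158,216). The axle top is at (337,350), the long tip at (80,370) and the short tip at (205,428).

```bash
cat >> h.py <<'E'
W=lambda a,b,z:ray("top",190+(a-2.5)/6,130+(b-2.5)/6,z)
E
python3 - <<'E'
from h import *
m12,m6,m3,m9=[W(*p,.014)[:2] for p in((482,180),(200,541),(529,500),(158,216))]
ax=W(337,350,.043)[:2]; c=(m12+m6+m3+m9)/4
print(c,ax,[np.linalg.norm(m-ax) for m in(m12,m6,m3,m9)])
A=lambda d:np.degrees(np.arctan2(d[1],d[0]))
t12=A(m12-m6);t3=A(m3-m9);print("dir12",t12,t3+90)
for n,p,z in(("long",(80,370),.04),("short",(200,428),.027)):
    d=W(*p,z)[:2]-ax;print(n,np.linalg.norm(d),A(d),(t12-A(d))%360)
E
```

```text
[0.49749613 0.24626674] [0.49756741 0.24564881] [np.float64(0.0737335837890891), np.float64(0.0755354448975182), np.float64(0.07591294243802502), np.float64(0.07690189888458387)]
dir12 -36.91355102746923 -36.579935153619104
long 0.08215379695810225 95.08611790409007 228.0003310684407
short 0.051017597106506565 118.40528079024578 204.68116818228498
```

Emit:
drive_tool --motion '[-1.3,2.6,0,0,0,8,-1,-1.3,2.6,0,0,0,8,-1,-1.3,2.6,0,0,0,8,-1,-1.3,2.6,0,0,0,8,-1,-1.3,2.6,0,0,0,8,-1,-1.3,2.6,0,0,0,8,-1,-1.3,2.6,0,0,0,8,-1,-1.3,2.6,0,0,0,8,-1]'

```text
clock: 0.95
position: [0.5201, 0.2089, 0.2309]
tool_rot: [0.222, 0.975, -0.0, -0.0]
wrist_force: [-0.1, 0.7, 0.0]
grip_width: 0.0002
grasp_force: 0.0
```

Emit:
drive_tool --motion '[-1.3,2.6,0,0,0,8,-1,-1.3,2.6,0,0,0,8,-1,-1.3,2.6,0,0,0,8,-1,-1.3,2.8,0,0,0,7,-1,0,0,-3,0,0,0,-1,0,0,-3,0,0,0,-1,0,0,-3,0,0,0,-1,0,0,0,0,0,0,-1]'

```text
clock: 1.75
position: [0.4655, 0.3124, 0.1357]
tool_rot: [-0.044, 0.999, -0.002, -0.005]
wrist_force: [0.5, -0.6, 0.4]
grip_width: -0.0001
grasp_force: 0.0
```

```bash
python3 - <<'E'
from h import *
print({k:np.round(v,3) for k,v in ctrl.state().items()})
cv2.imwrite("pics/t2.png",cv2.resize(np.hstack([ctrl.get_image(n)[100:380,120:400,::-1] for n in("top","side")]),None,fx=1.4,fy=1.4))
E
```

```text
{'clock': np.float64(1.75), 'q': array([ 0.458, -0.015,  1.845, -0.   ,  1.321, -1.2  ]), 'dq': array([-0.003, -0.039, -0.066,  0.002,  0.035,  0.   ]), 'joint_torque': array([-4.0000e-02, -3.5824e+01, -3.7193e+01, -1.0000e-03, -3.6300e-01,
       -0.0000e+00]), 'position': array([0.465, 0.312, 0.136]), 'tool_rot': array([-0.044,  0.999, -0.002, -0.005]), 'wrist_force': array([ 0.46 , -0.558,  0.357]), 'ft_torque': array([-0.029,  0.064,  0.016]), 'grasp_force': np.float64(0.0), 'grip_width': np.float64(-0.0)}
```

View pics/t2.png

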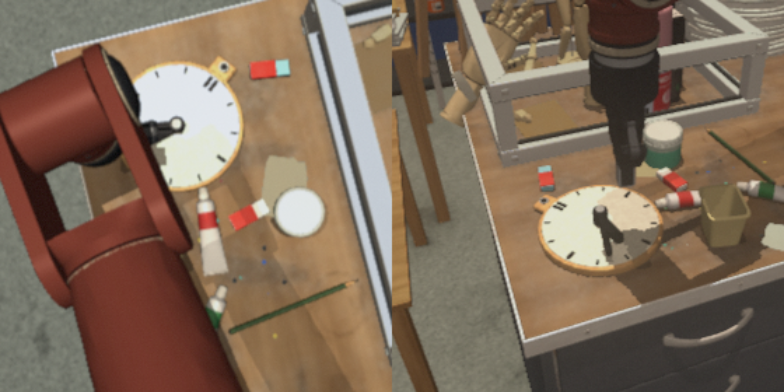

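The fingers are shut and hang above the clock near 10 o'clock, next to the hands, with nothing moved. I'll descend in steps.

Emit:
drive_tool --motion '[0,0,-3,0,0,0,-1,0,0,-3,0,0,0,-1,0,0,-2,0,0,0,-1,0,0,-1,0,0,0,-1,0,0,0,0,0,0,-1,0,0,0,0,0,0,-1]'

```text
clock: 2.45
position: [0.4704, 0.3147, 0.0534]
tool_rot: [-0.044, 0.999, 0.001, 0.001]
wrist_force: [0.1, 0.6, 0.3]
grip_width: 0.0002
grasp_force: 0.0
```

```bash
cat > plan.py <<'E'
import sys,numpy as np
sys.argv.pop(0)
x,y,r,off,*phis=map(float,sys.argv)  # start cmd pos (m), r, signed CCW offset (mm), angle list
p=np.array([x,y])*100
cur=None
for f in phis:
    a=np.radians(f);u=np.array([np.cos(a),np.sin(a)]);n=np.array([-u[1],u[0]])
    t=np.array([49.75,24.6])+r/10*u+off/10*n
    d=np.round(t-p,1);p=p+d
    print(f,d)
print(p)
E
python3 plan.py .4704 .3147 70 15.5 95 87 79 71 63 55 47 39 31 23 15 7 -1 -9 -17 -25 -29 -33
```

```text
95.0 [ 0.6 -0. ]
87.0 [0.9 0.2]
79.0 [1.  0.1]
71.0 [ 1. -0.]
63.0 [ 1.  -0.2]
55.0 [ 1.  -0.3]
47.0 [ 0.9 -0.5]
39.0 [ 0.8 -0.6]
31.0 [ 0.7 -0.6]
23.0 [ 0.6 -0.8]
15.0 [ 0.6 -0.9]
7.0 [ 0.4 -0.9]
-1.0 [ 0.2 -0.9]
-9.0 [ 0.2 -1. ]
-17.0 [-0. -1.]
-25.0 [-0.2 -1. ]
-29.0 [-0.1 -0.5]
-33.0 [-0.2 -0.5]
[56.44 22.07]
```

Emit:
drive_tool --motion '[-0.2,0,-1.5,0,0,0,-1,0,0,-0.4,0,0,0,-1,0,0,0,0,0,0,-1,0,0,0,0,0,0,-1]'

```text
clock: 2.85
position: [0.4669, 0.314, 0.0322]
tool_rot: [-0.044, 0.999, -0.0, -0.0]
wrist_force: [-0.3, 0.2, -0.2]
grip_width: -0.0
grasp_force: 0.0
```

Emit:
drive_tool --motion '[0.8,0,0,0,0,0,-1,0.9,0.2,0,0,0,-8,-1,1.0,0.1,0,0,0,-8,-1,1.0,0,0,0,0,-8,-1,1.0,-0.2,0,0,0,-8,-1,1.0,-0.3,0,0,0,-8,-1,0.9,-0.5,0,0,0,-8,-1,0,0,0,0,0,0,-1]'

```text
clock: 3.65
position: [0.5348, 0.3067, 0.0329]
tool_rot: [0.367, 0.93, 0.0, 0.001]
wrist_force: [-0.1, -0.2, -0.6]
grip_width: 0.0003
grasp_force: 0.0
```

Emit:
drive_tool --motion '[0.8,-0.6,0,0,0,-8,-1,0.7,-0.6,0,0,0,-8,-1,0.6,-0.8,0,0,0,-8,-1,0.6,-0.9,0,0,0,-8,-1,0.4,-0.9,0,0,0,-8,-1,0.2,-0.9,0,0,0,-8,-1,0.2,-1.0,0,0,0,-8,-1,0,0,0,0,0,0,-1]'

```text
clock: 4.45
position: [0.5682, 0.2493, 0.0325]
tool_rot: [0.76, 0.65, 0.0, 0.0]
wrist_force: [0.6, -0.7, 1.0]
grip_width: 0.0001
grasp_force: 0.0
```

Emit:
drive_tool --motion '[0,-1.0,0,0,0,-8,-1,-0.2,-1.0,0,0,0,-8,-1,-0.1,-0.5,0,0,0,-4,-1,0,0,0,0,0,0,-1,0,0,0,0,0,0,-1]'

```text
clock: 4.95
position: [0.565, 0.2255, 0.0324]
tool_rot: [0.861, 0.509, 0.0, -0.0]
wrist_force: [-0.6, -0.2, 0.2]
grip_width: -0.0004
grasp_force: 0.0
```

```bash
python3 - <<'E'
from h import *
crop("top",190,130,133,110,6,"pics/c3.png")
E
```

```text
(no output)
```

View pics/c3.png

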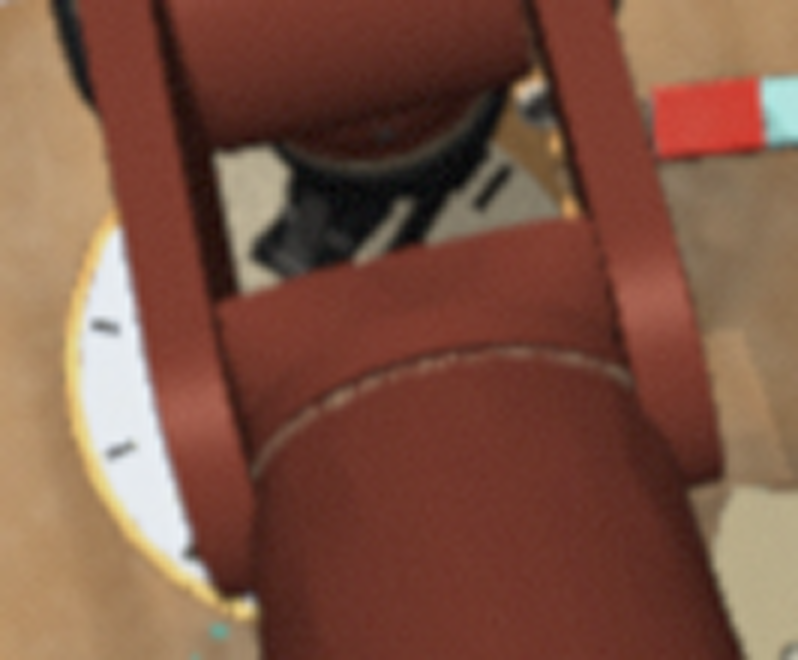

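Mostly hidden by the wrist. The gripper and the long hand can be made out just before the double bar, near (400,240). I'll push a few degrees more, back off, lift and clear the view.

Emit:
drive_tool --motion '[-0.2,-0.5,0,0,0,-4,-1,-0.1,-0.2,0,0,0,-2,-1,0,0,0,0,0,0,-1,0,0,0,0,0,0,-1,0.6,0.8,0,0,0,0,-1,0,0,3,0,0,0,-1,0,0,4,0,0,0,-1,0,0,4,0,0,0,-1]'

```text
clock: 5.8
position: [0.5678, 0.2266, 0.1429]
tool_rot: [0.887, 0.462, -0.001, -0.0]
wrist_force: [1.3, 0.0, 0.9]
grip_width: -0.0004
grasp_force: 0.0
```

Emit:
drive_tool --motion '[0,-3,4,0,0,0,-1,0,-4,4,0,0,0,-1,0,-4,0,0,0,0,-1,0,-4,0,0,0,0,-1,0,-4,0,0,0,0,-1,0,-3,0,0,0,0,-1,0,0,0,0,0,0,-1,0,0,0,0,0,0,-1]'

```text
clock: 6.6
position: [0.5684, 0.0107, 0.2178]
tool_rot: [0.887, 0.462, 0.0, -0.0]
wrist_force: [-0.7, -0.0, -0.9]
grip_width: -0.0001
grasp_force: 0.0
```

```bash
python3 - <<'E'
from h import *
crop("top",190,130,133,110,6,"pics/c4.png")
E
```

```text
(no output)
```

View pics/c4.png

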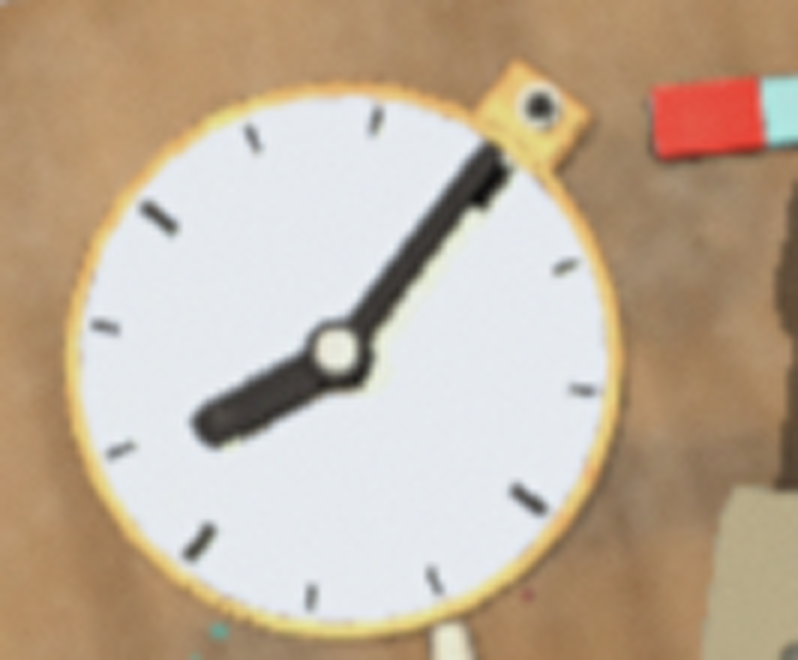

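The long hand now ends at about (488,152), near the double bar. The sign has not moved, and the short tip is still at (203,428). I'll fit the hand directions from the dark pixels.

```bash
cat >> h.py <<'E'
def hand(z,r0,r1,guess,win=14,c=(.4975,.246)):
    """angle (deg, world) of dark bar: dark-weighted centroid over angle at radii r0..r1"""
    g=255-cv2.cvtColor(ctrl.get_image("top"),cv2.COLOR_RGB2GRAY).astype(np.float32)
    rs=np.linspace(r0,r1,25);th=np.radians(guess+np.arange(-win,win+.1,.25));out=[]
    M=np.array([[proj("top",[c[0]+r*np.cos(t),c[1]+r*np.sin(t),z]) for t in th] for r in rs],np.float32)
    v=cv2.remap(g,M[...,0].copy(),M[...,1].copy(),cv2.INTER_LINEAR)
    w=np.clip(v-130,0,None); a=(w*np.degrees(th)).sum(1)/w.sum(1)
    x=rs*np.cos(np.radians(a));y=rs*np.sin(np.radians(a))
    s=np.cov(x,y);ev,V=np.linalg.eigh(s);d=V[:,1]*np.sign(V[0,1]*x.mean()+V[1,1]*y.mean())
    return a.mean().round(2),a.std().round(2),np.degrees(np.arctan2(d[1],d[0])).round(2)
E
python3 - <<'E'
from h import *
print("12 bars",hand(.014,.071,.077,-36.8,10,))
for k,n in((-6.8,"11"),(23.2,"10"),(53.2,"9"),(83.2,"8"),(113.2,"7"),(143.2,"6"),(173.2,"5"),(203.2,"4"),(233.2,"3"),(263,"2"),(293.2,"1")):print(n,hand(.014,.073,.080,k,7)[:2])
print("long",hand(.04,.03,.062,-36.8,12))
print("short",hand(.027,.02,.045,117,25))
E
```

```text
12 bars (np.float64(-36.69), np.float64(0.03), np.float64(-37.48))
11 (np.float64(nan), np.float64(nan))
10 (np.float64(nan), np.float64(nan))
9 (np.float64(53.27), np.float64(0.09))
8 (np.float64(nan), np.float64(nan))
7 (np.float64(nan), np.float64(nan))
6 (np.float64(143.19), np.float64(0.05))
5 (np.float64(nan), np.float64(nan))
4 (np.float64(nan), np.float64(nan))
3 (np.float64(233.56), np.float64(0.09))
2 (np.float64(nan), np.float64(nan))
1 (np.float64(nan), np.float64(nan))
long (np.float64(-37.84), np.float64(0.38), np.float64(-36.3))h.py:20: RuntimeWarning: invalid value encountered in divide
  w=np.clip(v-130,0,None); a=(w*np.degrees(th)).sum(1)/w.sum(1)
Traceback (most recent call last):
  File "h.py", line 18, in hand
    M=np.array([[proj("top",[c[0]+r*np.cos(t),c[1]+r*np.sin(t),z]) for t in th] for r in rs],np.float32)
                 ~~~~^^^^^^^^^^^^^^^^^^^^^^^^^^^^^^^^^^^^^^^^^^^^^
  File "h.py", line 8, in proj
    m=ctrl.camera_model(n);K=m["mtx"];T=m["world_from_camera"]
ValueError: time passes only in moves, steps and waits
```

```bash
python3 - <<'E'
from h import *
T=ctrl.camera_model("top"); ctrl.camera_model=lambda n:T
im=ctrl.get_image("top"); ctrl.get_image=lambda n:im
# axle top: bright disc inside the dark boss
g=cv2.resize(cv2.cvtColor(im,cv2.COLOR_RGB2GRAY)[178:198,236:257],None,fx=8,fy=8,interpolation=cv2.INTER_CUBIC)
n,l,s,c=cv2.connectedComponentsWithStats((g>125).astype(np.uint8))
for i in range(1,n): 
    u,v=236+(c[i]+.5)/8-.5,0; u,v=u[0],178+(c[i][1]+.5)/8-.5
    print(s[i],u,v,ray("top",u,v,.043)[:2])
for cc in((.4975,.246),(.49757,.24565),(.4977,.2453)):
    print(cc,"long",hand(.04,.025,.065,-36.8,10,cc),hand(.04,.08,.083,-36.8,10,cc),"short",hand(.027,.02,.045,117,25,cc))
    print([hand(.014,.073,.080,k,7,cc)[0] for k in(53.2,143.2,233.2)])
E
```

```text
[   0    0  125  103 7404] 241.2084177471637 182.0347278498109 [0.50866392 0.25450502]
[  37   17  131  143 6873] 252.10042012221737 191.6285010184781 [0.49066983 0.23344583]
[  51   52   59   62 2979] 245.5691717019134 187.8158568311514 [0.4977546  0.24599629]
(0.4975, 0.246) long (np.float64(-38.0), np.float64(0.52), np.float64(-37.09)) (np.float64(nan), np.float64(nan), np.float64(nan)) short (np.float64(121.6), np.float64(0.69), np.float64(118.75))
[np.float64(53.26), np.float64(143.19), np.float64(233.56)]
(0.49757, 0.24565) long (np.float64(-37.7), np.float64(0.49), np.float64(-37.17)) (np.float64(nan), np.float64(nan), np.float64(nan)) short (np.float64(121.4), np.float64(0.62), np.float64(118.85))
[np.float64(53.47), np.float64(143.01), np.float64(233.37)]
(0.4977, 0.2453) long (np.float64(-37.44), np.float64(0.49), np.float64(-37.28)) (np.float64(nan), np.float64(nan), np.float64(nan)) short (np.float64(121.29), np.float64(0.57), np.float64(118.96))
[np.float64(53.71), np.float64(142.87), np.float64(233.14)]h.py:20: RuntimeWarning: invalid value encountered in divide
  w=np.clip(v-130,0,None); a=(w*np.degrees(th)).sum(1)/w.sum(1)
```

Long hand: about −37°, against −36.7° for the 12 mark, once the visible side wall is allowed for. That is on target. Next is the short hand, from about 119° to 203.3°, pushed counter-clockwise.

Emit:
drive_tool --motion '[-0.8,3.6,0,0,0,-6,-1,-0.8,3.6,0,0,0,-7,-1,-0.8,3.6,0,0,0,-6,-1,-0.8,3.6,0,0,0,-7,-1,-0.8,3.5,0,0,0,0,-1,-0.8,3.5,0,0,0,0,-1,-0.8,3.5,0,0,0,0,-1,-0.9,3.5,0,0,0,0,-1]'

```text
clock: 8.2
position: [0.5026, 0.296, 0.2178]
tool_rot: [0.968, 0.25, 0.0, -0.0]
wrist_force: [-0.1, 1.0, 0.5]
grip_width: -0.0
grasp_force: 0.0
```

Emit:
drive_tool --motion '[0,0,-3,0,0,0,-1,0,0,-4,0,0,0,-1,0,0,-4,0,0,0,-1,0,0,-3,0,0,0,-1,0,0,0,0,0,0,-1,0,0,0,0,0,0,-1,0,0,0,0,0,0,-1]'

```text
clock: 8.9
position: [0.5048, 0.2953, 0.0804]
tool_rot: [0.968, 0.25, 0.002, -0.0]
wrist_force: [-0.1, -0.8, 0.4]
grip_width: -0.0003
grasp_force: 0.0
```

Emit:
drive_tool --motion '[0,0,-3,0,0,0,-1,0,0,-2,0,0,0,-1,0,0,-0.6,0,0,0,-1,0,0,0,0,0,0,-1,0,0,0,0,0,0,-1]'

```text
clock: 9.4
position: [0.5045, 0.2953, 0.0238]
tool_rot: [0.968, 0.25, 0.002, -0.0]
wrist_force: [0.4, 0.3, -0.4]
grip_width: -0.0001
grasp_force: 0.0
```

```bash
python3 plan.py .503 .295 40 -18.5 119 127 135 143 151 159 167 175 183 191 197 200 201
```

```text
119.0 [-0.9 -0.5]
127.0 [-0.6 -0.1]
135.0 [-0.6 -0.2]
143.0 [-0.5 -0.2]
151.0 [-0.6 -0.3]
159.0 [-0.4 -0.4]
167.0 [-0.4 -0.5]
175.0 [-0.4 -0.5]
183.0 [-0.2 -0.6]
191.0 [-0.2 -0.5]
197.0 [-0.1 -0.5]
200.0 [-0.  -0.2]
201.0 [-0.  -0.1]
[45.4 24.9]
```

Emit:
drive_tool --motion '[0,0,-0.3,0,0,0,-1,-0.9,-0.5,0,0,0,0,-1,-0.6,-0.1,0,0,0,8,-1,-0.6,-0.2,0,0,0,8,-1,-0.5,-0.2,0,0,0,8,-1,-0.6,-0.3,0,0,0,8,-1,-0.4,-0.4,0,0,0,8,-1,0,0,0,0,0,0,-1]'

```text
clock: 10.2
position: [0.4662, 0.2772, 0.0189]
tool_rot: [0.824, 0.566, -0.0, -0.0]
wrist_force: [-0.9, -0.1, -0.3]
grip_width: -0.0004
grasp_force: 0.0
```

Emit:
drive_tool --motion '[-0.4,-0.5,0,0,0,8,-1,-0.4,-0.5,0,0,0,8,-1,-0.2,-0.6,0,0,0,8,-1,-0.2,-0.5,0,0,0,8,-1,-0.1,-0.5,0,0,0,6,-1,0,0,0,0,0,0,-1,0,0,0,0,0,0,-1]'

```text
clock: 10.9
position: [0.454, 0.2517, 0.0189]
tool_rot: [0.596, 0.803, 0.0, 0.0]
wrist_force: [-0.0, 0.4, 0.7]
grip_width: -0.0001
grasp_force: 0.0
```

```bash
python3 - <<'E'
from h import *
s=ctrl.state();q=s["tool_rot"];psi=2*np.degrees(np.arctan2(q[1],q[0]))*-1+90
p=s["position"];print(p)
d=p[:2]-[.4975,.246];b=np.degrees(np.arctan2(d[1],d[0]))%360;print("bearing",b,np.hypot(*d))
E
```

```text
[0.45402934 0.25167779 0.0188527 ]
bearing 172.5586046839173 0.04383988735116889
```

Emit:
drive_tool --motion '[-0.3,0.9,0,0,0,0,-1,0,0,3,0,0,0,-1,0,0,4,0,0,0,-1,0,0,4,0,0,0,-1,0,0,4,0,0,0,-1,0,0,4,0,0,0,-1]'

```text
clock: 11.5
position: [0.4505, 0.2613, 0.2104]
tool_rot: [0.595, 0.803, 0.0, -0.0]
wrist_force: [0.1, 0.2, 0.5]
grip_width: 0.0001
grasp_force: 0.0
```

Emit:
drive_tool --motion '[1,-4,0,0,0,0,-1,1,-4,0,0,0,0,-1,1,-4,0,0,0,0,-1,1,-4,0,0,0,0,-1,1,-4,0,0,0,0,-1,1,-4,0,0,0,0,-1,0,0,0,0,0,0,-1,0,0,0,0,0,0,-1]'

```text
clock: 12.3
position: [0.5111, 0.0207, 0.2086]
tool_rot: [0.596, 0.803, 0.0, -0.0]
wrist_force: [0.2, 1.4, -0.3]
grip_width: -0.0002
grasp_force: 0.0
```

```bash
cat > look.py <<'E'
from h import *
import sys
im=ctrl.get_image("top")[:,:,::-1]; s=6
big=cv2.resize(im[130:240,190:323],None,fx=s,fy=s,interpolation=cv2.INTER_CUBIC)
T=ctrl.camera_model("top"); ctrl.camera_model=lambda n:T
def draw(th,L,w,z,col):
    a=np.radians(th);u=np.array([np.cos(a),np.sin(a)]);n=np.array([-u[1],u[0]]);c=np.array([.4977,.2459])
    pts=[c+r*u+k*w/2*n for r,k in((.011,1),(L,1),(L,-1),(.011,-1))]
    P=np.array([proj("top",[*p,z]) for p in pts]);P=((P-[190,130]+.5)*s-.5)
    cv2.polylines(big,[P.round().astype(np.int32)],True,col,1)
draw(-36.7,.084,.009,.04,(0,0,255));draw(203.3,.054,.015,.027,(0,200,0))
cv2.imwrite(sys.argv[1],big)
E
python3 look.py pics/c5.png
```

```text
(no output)
```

View pics/c5.png

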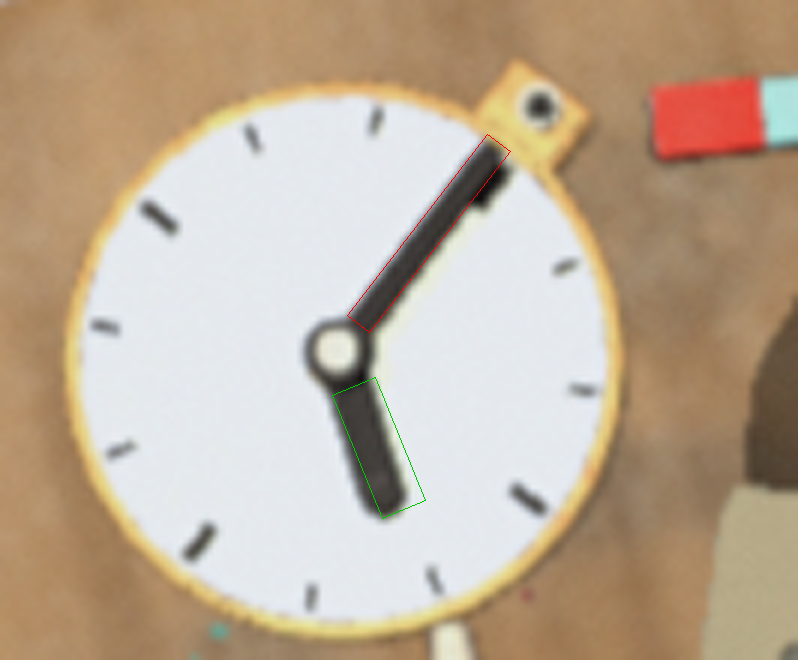

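Both outlines are drawn at the target angles. The long hand fits its red outline. The short hand's tip, at (387,515), falls about 6° short of its green outline, so it needs a bit more pushing.

```bash
python3 - <<'E'
from h import *
T=ctrl.camera_model("top"); ctrl.camera_model=lambda n:T
im=ctrl.get_image("top"); ctrl.get_image=lambda n:im
cc=(.4977,.2459)
d=W(387,517,.027)[:2]-cc;print(np.hypot(*d),np.degrees(np.arctan2(d[1],d[0]))%360)
for z in (.027,.022,.017):print(z,hand(z,.028,.047,198,25,cc))
for z in (.04,.035,.03):print(z,hand(z,.03,.06,-37,10,cc))
E
python3 plan.py .4505 .2615 40 -26 197
python3 plan.py .4505 .2615 40 -18.5 197 199 201 203
```

```text
0.054531849303129286 197.10206368534406
0.027 (np.float64(197.67), np.float64(0.19), np.float64(-161.41))
0.022 (np.float64(197.29), np.float64(0.24), np.float64(-161.35))
0.017 (np.float64(196.92), np.float64(0.3), np.float64(-161.27))
0.04 (np.float64(-37.91), np.float64(0.4), np.float64(-36.21))
0.035 (np.float64(-37.11), np.float64(0.25), np.float64(-36.23))
0.03 (np.float64(-36.3), np.float64(0.18), np.float64(-36.26))
197.0 [ 0.1 -0.2]
[45.15 25.95]
197.0 [ 0.3 -1. ]
199.0 [ 0.  -0.1]
201.0 [ 0.  -0.2]
203.0 [-0.  -0.1]
[45.35 24.75]
```

Emit:
drive_tool --motion '[-1,4,0,0,0,0,-1,-1,4,0,0,0,0,-1,-1,4,0,0,0,0,-1,-1,4,0,0,0,0,-1,-1,4,0,0,0,0,-1,-1,4,0,0,0,0,-1,0,0,-4,0,0,0,-1,0,0,-4,0,0,0,-1]'

```text
clock: 13.2
position: [0.4507, 0.2641, 0.1296]
tool_rot: [0.593, 0.805, 0.002, 0.001]
wrist_force: [0.6, 0.2, -1.0]
grip_width: 0.0003
grasp_force: 0.0
```

Emit:
drive_tool --motion '[0,0,-4,0,0,0,-1,0,0,-3,0,0,0,-1,0,0,-2,0,0,0,-1,0,0,-1.8,0,0,0,-1,0,0,0,0,0,0,-1,0,0,0,0,0,0,-1]'

```text
clock: 13.8
position: [0.4504, 0.2616, 0.0209]
tool_rot: [0.594, 0.804, -0.0, -0.0]
wrist_force: [1.1, -0.5, 1.3]
grip_width: -0.0
grasp_force: 0.0
```

Emit:
drive_tool --motion '[0.3,-0.8,0,0,0,0,-1,0,0,0,0,0,0,-1,0,-0.2,0,0,0,2,-1,0,-0.2,0,0,0,2,-1,0,-0.1,0,0,0,2,-1,0,0,0,0,0,0,-1,0,0,0,0,0,0,-1]'

```text
clock: 14.5
position: [0.4545, 0.2477, 0.0214]
tool_rot: [0.552, 0.834, 0.001, 0.0]
wrist_force: [0.2, 0.1, 0.5]
grip_width: 0.0003
grasp_force: 0.0
```

Emit:
drive_tool --motion '[-0.4,0.9,0,0,0,0,-1,0,0,3,0,0,0,-1,0,0,4,0,0,0,-1,0,0,4,0,0,0,-1,0,0,4,0,0,0,-1,0,0,4,0,0,0,-1]'

```text
clock: 15.1
position: [0.4494, 0.2572, 0.2124]
tool_rot: [0.552, 0.834, 0.0, -0.0]
wrist_force: [0.1, 0.2, 0.2]
grip_width: -0.0001
grasp_force: 0.0
```

Emit:
drive_tool --motion '[1,-4,0,0,0,0,-1,1,-4,0,0,0,0,-1,1,-4,0,0,0,0,-1,1,-4,0,0,0,0,-1,1,-4,0,0,0,0,-1,1,-4,0,0,0,0,-1,0,0,0,0,0,0,-1,0,0,0,0,0,0,-1]'

```text
clock: 15.9
position: [0.51, 0.0166, 0.2106]
tool_rot: [0.553, 0.833, 0.0, -0.0]
wrist_force: [-0.9, 0.7, -0.1]
grip_width: 0.0002
grasp_force: 0.0
```

```bash
python3 look.py pics/c6.png; python3 - <<'E'
from h import *
T=ctrl.camera_model("top"); ctrl.camera_model=lambda n:T
im=ctrl.get_image("top"); ctrl.get_image=lambda n:im
cc=(.4977,.2459)
for z in (.027,.022,.017):print(z,hand(z,.028,.047,203,25,cc))
for z in (.04,.035,.03):print(z,hand(z,.03,.06,-37,10,cc))
E
```

```text
0.027 (np.float64(202.5), np.float64(0.19), np.float64(-157.72))
0.022 (np.float64(202.2), np.float64(0.19), np.float64(-157.71))
0.017 (np.float64(201.91), np.float64(0.2), np.float64(-157.66))
0.04 (np.float64(-37.91), np.float64(0.39), np.float64(-36.28))
0.035 (np.float64(-37.1), np.float64(0.25), np.float64(-36.3))
0.03 (np.float64(-36.3), np.float64(0.19), np.float64(-36.32))
```

View pics/c6.png

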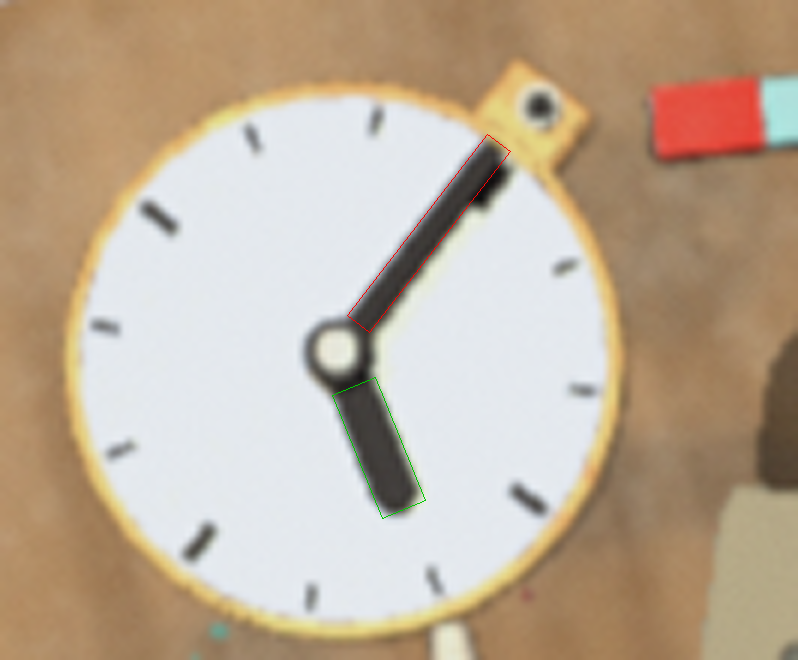

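Both hands now lie within about 1° of their target outlines: the long tip is at the double bar and the short tip at (400,508) inside the green outline. The sign has not shifted and the arm is clear, so I'm handing in.

```bash
python3 -c "
from workcell import ctrl
print(ctrl.hand_in())"
```

```text
the job is handed in; nothing more can be done
None
```

The clock is set to four o'clock and handed in at about 16 s: in the last picture both hands were within about 1° of their marks, and the sign and the eraser in that view had not moved.

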